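# Slide the bracket pan to the round mark and close its lid

### The arm

A 6-joint arm with a two-finger parallel gripper is mounted at the origin on the work surface. World frame = base frame: x ahead of the robot, y to its left, z up, the work surface at z = 0. Lengths are in mm, angles in rad, forces in N, time in s.
With the tool pointing down it reaches from about 250 to 725 mm from the base axis. Payload 9.7 kg.
Tool frame: the origin (TCP) lies at the very end of the fingers, on their centre line; the grasp point (between the pads) lies hold_point_z behind it (hold_point_z is the distance from the TCP to the grasp point, in mm); z points along the fingers, y is the line along which they close (so a half turn about z gives the same grasp; the last joint's range is limited). The gripper opens to 85 mm and grips with 20 to 120 N. Pads are 22 mm wide; open, the fingers measure 114 mm over their backs; the gripper's body (76 mm by 85 mm) begins 54 mm behind the grasp point. The pads swing forward as they close: fully open they stand 13 mm farther back than shut.
Start: joints at [-1.307, 0.087, 0.176, 1.66, 0, 1.571], TCP at [143.41, -530.971, 231.284] pointing down, gripper open.
Joint ranges: [-3.13, 3.13], [-0.85, 1.81], [-1.15, 1.24], [-2.2, 2.28], [-1.44, 1.52], [-3.14, 3.14]. Speed limits (rad/s): [2.22, 2.22, 2.57, 3.14, 3.14, 3.14].

### API

Orientations are given as a 3x3 rotation matrix whose columns are the frame's x, y, z axes.
In Python, from station import goto, servo_line, move_joints, grip, dwell, solve_ik, sense, read_camera, camera_info, MotionError, job_done, spot_in, trace, mark_of, hold_point_z gives the robot as it stands. Calls block until the motion is done:
- goto(position, orientation): joint-space move of the TCP to a pose.
- servo_line(position, frame=None, max_speed=150, contact_N=None): straight line of the TCP; frame=None keeps the orientation; max_speed is the mean speed in mm/s. With contact_N (N) it stops when the force on the tool has changed by that much, and returns True; else False.
- move_joints(angles): joint-space move.
- grip(opening, strength=None): finger opening in mm; strength is the grip in N (None keeps the last); returns when the fingers have stopped.
- dwell(seconds).
- solve_ik(position, orientation): joint angles nearest the present ones, or None.
- sense(): the state.
- read_camera(name): name is "scene" or "top" or "wrist"; returns (picture, depth): 384x512x3 uint8, blue, green, red; 384x512 float32, mm along the optical axis (not along the pixel's ray), 0 where there is no reading.
- camera_info(name): a dict with "intrinsics" (3x3 intrinsics, pixels), "k1" (the pictures are not rectified: a ray, as slopes to the right and down, at radius r is drawn at 1 + k1 r^2 times it, then the intrinsics apply), "rvec" (rotation vector, rad) and "tvec" (3), from world to camera coordinates, as OpenCV has them. Camera axes: x right, y down, z forward; pixel columns grow to the right and rows downward; lengths in mm; the calibration is good to about 2 mm. A picture is of the moment at which its call begins: read the wrist's pose just before it. camera_info takes no time and is no camera call; for the wrist camera it gives the pose at the moment of the call.
A pose or a line that the arm cannot do raises MotionError and nothing moves.
- job_done(): hands the job in; it is judged then, once.
Trained networks look in the newest picture that a camera, given by its name, has taken for a name from the list of things; names that differ only in an ending like _2 or _b are one class to them, and where a whole thing is asked for, a point or a joint stands for the part that bears it (a point fixed in the world has none). Each returns a list of dicts, best first, with "score" (0 to 1); they miss things now and then, are a little off and sometimes report something else, mostly with a low value. They report only what shows in the picture. A call takes as long as a camera call. They do not tell look-alikes from the thing itself.
- spot_in(camera, target): "at" ([x, y, z] in mm, in the coordinates of the camera as it stood for that picture, good to about 4 mm: the middle of the surface that is visible of it).
- trace(camera, target): "pixels" (384x512 bool, what is visible of it).
- mark_of(camera, target): "at" ([x, y, z] in mm, in the coordinates of the camera as it stood for that picture, good to about 4 mm: a listed point, or the origin of a listed thing).
The state is a dict: "time_s": time; "q": joint angles; "joint_vel": joint speeds; "tau": joint torques, N m; "ee_pos": TCP position; "tcp_rot": TCP orientation; "ft_force": force on the tool from outside, world axes, zero at the start; "ft_torque": the same for the moment, N m; "width": finger opening in mm; "grasp_force": force on a finger pad.
Only numpy, scipy, OpenCV 4.12 (cv2) and the standard library are available. Lean on these libraries where they do the work, as an engineer would, in place of code of your own. Each camera call takes 0.05 s, during which the arm holds its last target. There are 200 camera calls.

### The job

The open steel pan full of loose brackets stands on the square outline taped on the bench. Slide it along the bench, without lifting or tipping it, until its round foot stands wholly inside the round outline, and close it with the round lid, pressed down until the lid snaps in and sits level with its flange on the rim all round. Leave everything else on the bench where it is.

Things in the scene. Friction and masses are not known exactly. Their poses are not given: they have to be found in the camera images.
- pan: Open round steel pan, 120 mm outside diameter, 72 mm high, wall 4 mm, 0.7 kg, filled with brackets (fixed in it) to 55 mm. Origin: centre of its underside, z up. A bar handle points along its -x: 14 mm wide, from 58 to 114 mm from the axis, 50 to 62 mm above the underside. Four sprung catches bulge 4 mm inward just below the rim, at 45 degrees to the handle.
- pan_handle (a point): Grip point on the pan's handle: the middle of the bar, 92 mm from the pan's axis, 56 mm above its underside.
- pan_rim (a point): Centre of the pan's mouth, level with the top of the rim (72 mm above its underside); inside diameter 112 mm.
- lid: Round steel lid, 90 g, flat on the bench. Origin: centre of the plug's underside, z up. Plug tapers from 94 mm (bottom) to 108 mm diameter at 8 mm up; flange 128 mm diameter, 15 to 19 mm up; black knob on top, 26 mm diameter, 19 to 47 mm up. Laid on the pan it rests on the catches, flange 7 mm above the rim; a 10 to 20 N push on its middle snaps it in, flange on rim.
- lid_knob (a point): Centre of the top face of the round lid's knob, 47 mm above the lid's origin.
- lid_seat (a point): Centre of the underside of the round lid's flange, 15 mm above the lid's origin; it coincides with pan_rim when the lid is seated.
- mark_round: Round outline of dark tape, flat on the bench, 150 mm inside and 164 mm outside diameter. Origin: its centre. The pan's goal.
- mark_square: Square outline of dark tape, flat on the bench, 150 mm inside width; the pan starts on it. Origin: its centre.
- mark_triangle: Triangular outline of dark tape, flat on the bench, side about 150 mm; not used. Origin: its middle.
- square_lid: Bystander: square steel lid, 128 mm wide, 19 mm thick, with a knob to 47 mm; it does not belong to this pan. Origin: centre of its underside.
- tape_roll: Bystander: tape roll lying flat, 100 mm diameter, 48 mm high. Origin: centre of its underside.
- oil_can: Bystander: upright grey can, 54 mm diameter, 120 mm high. Origin: centre of its underside.
- screwdriver: Bystander: screwdriver lying down, 200 mm long along its own x. Origin: under its middle.
- angle_bracket: Bystander: metal angle bracket, foot 70 x 30 mm, upright leg 54 mm high at its -x end. Origin: centre of the foot's underside.
- carton: Bystander: small open carton of brackets, 120 x 90 x 60 mm. Origin: centre of its underside.
- mug: Bystander: white mug, 80 mm diameter, 90 mm high, handle along its own +y. Origin: centre of its underside.
Things that resemble listed ones, but are neither listed nor needed, are in the scene too. What is shaped like the pan but pink or purple is not meant.

How it is judged:
By the outcome, as a careful person would: the job done as asked, in the order asked, and still so for the second after the job is handed in, with the robot touching nothing.
It also fails if it takes over 58 s, if anything falls off the work surface, if the arm or the gripper's body presses on something with over 40 N, if the wrist force passes 120 N, or if a joint passes its speed limit or range.

## Working session

There is one attempt and no reset: what is moved stays moved. The work goes in short steps, each a Python script; the robot and the scene stay as the last script left them, time stands still between calls to the robot, and variables do not carry over. Pictures are saved under pics/ and viewed, at most 10 in all, crops included, and the job is handed in when it is done.

```bash
ls; mkdir -p pics; cat > h.py <<'E'
import numpy as np, cv2
from station import *
def cam(n):
    i=camera_info(n); R=cv2.Rodrigues(np.array(i["rvec"],float))[0]; return np.array(i["intrinsics"]),i["k1"],R,np.array(i["tvec"],float).ravel()
def toW(n,p,c=None):
    K,k,R,t=c or cam(n); return R.T@(np.array(p)-t)
def toPix(n,w,c=None):
    K,k,R,t=c or cam(n); p=R@np.array(w,float)+t; s=p[:2]/p[2]; s=s*(1+k*(s@s)); return K[:2,:2]@s+K[:2,2]
def pixplane(n,uv,z,c=None):
    K,k,R,t=c or cam(n); uv=np.atleast_2d(np.array(uv,float))
    s=cv2.undistortPoints(uv.reshape(-1,1,2),K,np.array([k,0,0,0,0.])).reshape(-1,2)
    d=np.c_[s,np.ones(len(s))]@R; o=-R.T@t; return o+d*((z-o[2])/d[:,2])[:,None]
def cloud(n,depth,mask,c=None):
    K,k,R,t=c or cam(n); v,u=np.nonzero(mask&(depth>0)); z=depth[v,u]
    s=cv2.undistortPoints(np.c_[u,v].astype(float).reshape(-1,1,2),K,np.array([k,0,0,0,0.])).reshape(-1,2)
    return (np.c_[s,np.ones(len(s))]*z[:,None]-t)@R
E
python3 - <<'E'
from h import *
np.set_printoptions(precision=1,suppress=True)
print(hold_point_z)
for n in ["top","scene"]:
    im,d=read_camera(n); cv2.imwrite(f"pics/{n}0.png",im)
    for t in ["pan","pan_handle","pan_rim","lid","lid_knob","mark_round","mark_square","mark_triangle","square_lid","tape_roll","oil_can","screwdriver","angle_bracket","carton","mug"]:
        for r in mark_of(n,t)[:3]:
            w=toW(n,r["at"]); print(n,t,round(r["score"],2),w,toPix(n,w))
print(sense()["time_s"],sense()["tcp_rot"])
E
```

```text
pics
18.700000000000003
top pan 0.93 [221.5 362.   -1.2] [132.6 283.1]
top pan 0.9 [ 212.9 -287.5   -1.9] [371.1 291.1]
top pan 0.69 [551.7  -5.4  -0.9] [268.7 166.2]
top pan_handle 0.87 [285.5 300.9  55.2] [150.2 260.7]
top pan_handle 0.86 [ 120.3 -293.4   57.2] [380.  331.6]
top pan_handle 0.84 [469.9  17.6  53.4] [259.6 192.5]
top pan_rim 0.93 [218.8 363.9  72.1] [122.2 287.1]
top pan_rim 0.87 [554.1  -4.   71.8] [268.2 160.3]
top pan_rim 0.64 [ 211.1 -289.2   69.4] [378.9 295.3]
top lid 0.9 [512.9 379.9  -1.2] [132.3 177.7]
top lid_knob 0.7 [533.2 176.2  -1.3] [204.5 171.7]
top lid_knob 0.66 [511.1 384.9  46.9] [124.5 175.7]
top mark_round 0.34 [512.6 384.7  13.3] [128.9 177. ]
top mark_triangle 0.6 [534.1 174.7  -1.8] [205.1 171.5]
top square_lid 0.56 [ 469.6 -374.1    0.9] [401.4 197.1]
top tape_roll 0.61 [713.5 179.6  -1.1] [205.4 109.9]
top oil_can 0.79 [ 712.4 -285.3   -3.7] [367.5 112.3]
top screwdriver 0.68 [698.9 -69.6  -2.9] [291.9 116.1]
top angle_bracket 0.86 [320.  172.3  -1.9] [203.2 247.8]
top carton 0.67 [715.4 182.3  -2.7] [204.6 109.5]
top carton 0.56 [690.5 359.
[... 677 characters left out ...]
8   3.1] [297.5 241.8]
scene lid_knob 0.95 [510.5 385.8  48.7] [368.3 263.4]
scene mark_round 0.18 [ 470.1 -374.3    2.3] [168.5 154. ]
scene mark_square 0.66 [511.1 383.8   4. ] [364.4 269.5]
scene mark_triangle 0.88 [533.5 171.3  -0.2] [297.1 241.9]
scene square_lid 0.81 [ 465.  -371.4    0.5] [170.2 153.7]
scene square_lid 0.21 [551.   -5.4  -2.1] [245.4 220.1]
scene tape_roll 0.76 [717.7 184.7  -3.3] [270.2 293.6]
scene screwdriver 0.74 [699.1 -72.1   2.7] [200.9 245.4]
scene angle_bracket 0.51 [320.4 171.5  -1.1] [328.4 192.5]
scene carton 0.64 [685.9 361.5  -2.1] [330.7 316.2]
scene mug 0.96 [ 349.4 -208.     1.2] [227.4 150.6]
1.6 [[ 1.   0.3  0. ]
 [ 0.3 -1.   0. ]
 [ 0.  -0.  -1. ]]
```

View pics/top0.png

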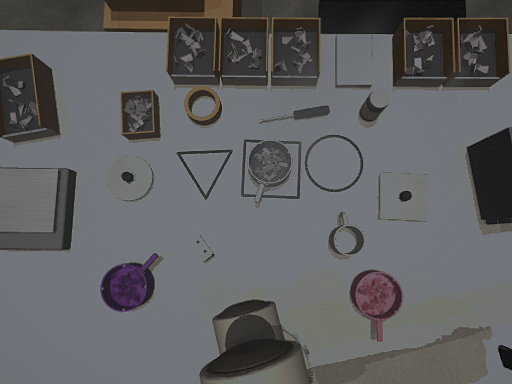

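View pics/scene0.png

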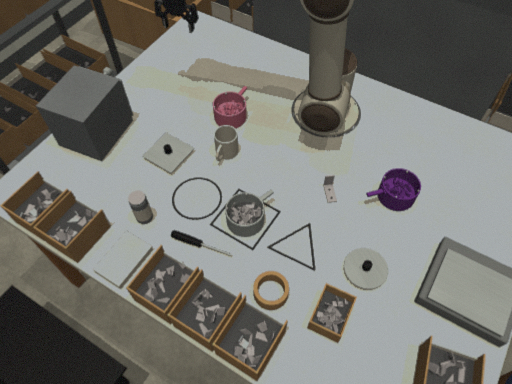

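The top picture shows the steel pan at (270,162) on the square, with its handle to (258,197). The round outline is at (333,163), the round lid at (130,177), and the pink and purple look-alikes are at (377,295) and (127,287). The scene view agrees. Next I'll measure these more precisely.

```bash
cat > meas.py <<'E'
from h import *
from scipy.optimize import least_squares
np.set_printoptions(precision=1,suppress=True)
def circ(p):
    f=lambda x:np.hypot(p[:,0]-x[0],p[:,1]-x[1])-x[2]
    r=least_squares(f,[*p[:,:2].mean(0),60],loss="soft_l1"); return r.x,np.abs(r.fun).mean()
def mark(n,im,seed,rng=(55,100)):
    c=cam(n); g=cv2.cvtColor(im,cv2.COLOR_BGR2GRAY); v,u=np.mgrid[:384,:512]
    W=pixplane(n,np.c_[u.ravel(),v.ravel()],0,c); r=np.hypot(W[:,0]-seed[0],W[:,1]-seed[1])
    ok=(g.ravel()<90)&(r>rng[0])&(r<rng[1]); return W[ok]
def panfit(n,near):
    out=None
    im,d=read_camera(n); c=cam(n)
    for r in trace(n,"pan"):
        P=cloud(n,d,r["pixels"],c)
        if len(P)==0 or np.hypot(*(np.median(P[:,:2],0)-near[:2]))>60: continue
        rim=P[(P[:,2]>68)&(P[:,2]<77)]
        x,e=circ(rim)
        hd=P[(np.hypot(P[:,0]-x[0],P[:,1]-x[1])>68)&(P[:,2]>40)&(P[:,2]<70)]
        m=hd[:,:2].mean(0) if len(hd) else None
        return im,d,x,e,len(rim),hd,m
E
python3 - <<'E'
from meas import *
for n in ["top","scene"]:
    r=panfit(n,(553,-5))
    if r:
        im,d,x,e,k,hd,m=r; print(n,"rim",x,e,k,"handle",len(hd),m,np.degrees(np.arctan2(*(m-x[:2])[::-1])))
    M=mark(n,im,(550,-178)); 
    M0,_=circ(M); M=mark(n,im,M0[:2],(68,90)); print("mark",*circ(M),len(M))
    for t in trace(n,"lid")[:3]:
        P=cloud(n,d,t["pixels"])
        if np.hypot(*(np.median(P[:,:2],0)-[511,383]))>50: continue
        q=P[P[:,2]>38]; f=P[(P[:,2]<25)&(P[:,2]>12)]
        print("lid",t["score"],"knob",q.mean(0),len(q),"flange mid",cv2.minEnclosingCircle(f[:,:2].astype(np.float32)))
print(sense()["time_s"])
E
```

```text
top rim [552.3  -7.2  57.4] 1.248240603724075 214 handle 87 [466.6  19.8] 162.4917271496959
mark [ 563.9 -187.2   78.2] 1.9606542160145988 475
lid 0.74 knob [510.3 380.3  45.7] 74 flange mid ((511.19000244140625, 382.0405578613281), 63.51300811767578)
scene rim [553.6  -5.1  57.5] 1.7013027733326167 169 handle 67 [466.9  23.1] 161.97727539323736
mark [ 564.3 -186.3   78.4] 1.2615559848708433 193
lid 0.61 knob [512.2 383.8  46.4] 65 flange mid ((510.02630615234375, 385.297119140625), 65.25125122070312)
1.9
```

```bash
cat > s1.py <<'E'
from meas import *
c=np.array([553.,-6.]); a=np.radians(162.2); h=np.array([np.cos(a),np.sin(a)]); G=np.array([564.1,-186.8])
def fr(x): 
    x=np.array([*x,0]); z=np.array([0,0,-1.]); return np.c_[x,np.cross(z,x),z]
R=fr(-h); p=c+92*h; zt=56-hold_point_z
for q in [(*p,150),(*p,zt),(*(p+G-c),zt),(511,383,22)]: print(solve_ik(q,R))
goto([*p,140],R)
im,d=read_camera("wrist"); cv2.imwrite("pics/w1.png",im)
print([(r["score"],toW("wrist",r["at"])) for r in mark_of("wrist","pan_handle")[:2]])
servo_line([*p,zt]); grip(0,50)
s=sense(); print(s["time_s"],s["ee_pos"],s["width"],s["grasp_force"],s["ft_force"])
E
python3 s1.py
```

```text
[ 0.  -0.1 -0.2  1.5  0.  -2.8]
[ 0.  -0.1 -0.4  1.3  0.  -2.8]
[-0.3 -0.  -0.3  1.3  0.   3.1]
[ 0.6  0.3  0.   1.3  0.  -2.2]
[(0.8, array([467.1,  25.3,  55.7]))]
7.1 [465.5  22.1  37.6] 13.314560976899518 49.32043433189392 [-1.4  0.2  3.5]
```

```bash
cat > s2.py <<'E'
from meas import *
def fr(x): 
    x=np.array([*x,0]); z=np.array([0,0,-1.]); return np.c_[x,np.cross(z,x),z]
G=np.array([564.1,-186.8]); s=sense(); z=s["ee_pos"][2]; p0=np.array(s["ee_pos"][:2])
for f in (.5,1.):
    a=np.radians(162.2-20*f); h=np.array([np.cos(a),np.sin(a)])
    C=np.array([553,-6.])*(1-f)+G*f
    servo_line([*(C+92*h),z],fr(-h),60)
    s=sense(); print(s["time_s"],s["ee_pos"],s["width"],s["ft_force"])
for n in ["top","scene"]:
    r=panfit(n,G)
    if r: im,d,x,e,k,hd,m=r; print(n,"rim",x,e,k,"handle",m,np.degrees(np.arctan2(*(m-x[:2])[::-1])))
    else: im,_=read_camera(n)
    cv2.imwrite(f"pics/{n}2.png",im)
print([(r["score"],toW("top",r["at"])) for r in mark_of("top","pan")[:3]])
E
python3 s2.py
```

```text
8.525 [477.3 -53.7  37.6] 13.3796724656899 [ 0.8 -0.5  3.2]
9.975 [ 491.5 -130.6   37.6] 13.253168694945108 [0.8 1.2 3.2]
scene rim [ 565.1 -185.4   57.8] 1.5282572135405919 179 handle [ 507.3 -139. ] 141.27773276130856
[(0.88, array([ 214. , -291.2,   -4.5])), (0.81, array([220.1, 361.4,  -5.4]))]
```

```bash
cat > s3.py <<'E'
from meas import *
def fr(x): 
    x=np.array([*x,0]); z=np.array([0,0,-1.]); return np.c_[x,np.cross(z,x),z]
a=np.radians(-53); R=fr([np.cos(a),np.sin(a)]); G=np.array([564.1,-186.8]); L=np.array([510.8,383.])
grip(50); e=sense()["ee_pos"]; servo_line([e[0],e[1],160],max_speed=200)
goto([*L,130],R); 
im,d=read_camera("wrist"); c=cam("wrist"); cv2.imwrite("pics/w3.png",im)
print("knob",[(r["score"],toW("wrist",r["at"],c)) for r in mark_of("wrist","lid_knob")[:2]])
for t in trace("wrist","lid")[:2]:
    P=cloud("wrist",d,t["pixels"],c); q=P[P[:,2]>40]; f=P[(P[:,2]<25)&(P[:,2]>12)]; print(t["score"],q.mean(0),q[:,:2].min(0),q[:,:2].max(0),circ(q)[0] if len(q) else 0,cv2.minEnclosingCircle(f[:,:2].astype(np.float32)))
for n in ["top","scene"]:
    r=panfit(n,G)
    if r: im,d,x,e,k,hd,m=r; print(n,"rim",x,e,k,"handle",m,np.degrees(np.arctan2(*(m-x[:2])[::-1])))
    else: im,_=read_camera(n)
    cv2.imwrite(f"pics/{n}3.png",im)
    print([(r["score"],toW(n,r["at"])) for r in mark_of(n,"pan_rim")[:3]])
s=sense();print(s["time_s"],s["ee_pos"])
a=cv2.imread("pics/top3.png")[100:230,90:420]; b=cv2.imread("pics/w3.png")
cv2.imwrite("pics/m3.png",np.vstack([cv2.resize(a,(512,202)),b]))
E
python3 s3.py
```

```text
knob [(0.94, array([510.2, 387.2,  49.3]))]
0.88 [512.1 384.3  47.4] [499.2 372.5] [524.2 397.7] [512.1 384.4   9.2] ((511.73638916015625, 385.69024658203125), 63.960575103759766)
top rim [ 563.6 -187.    57.2] 1.1523111400510537 197 handle [ 492.1 -132.8] 142.8564732049322
[(0.94, array([ 210. , -289.8,   71.3])), (0.71, array([ 563. , -187.3,   67.4]))]
scene rim [ 565.3 -185.5   57.6] 1.8790156733661525 185 handle [ 494.2 -129.9] 141.964010241155
[(0.67, array([ 208.8, -289.2,   71.4])), (0.58, array([ 563.7, -184.8,   71.7]))]
13.7917 [510.9 382.9 130.1]
```

View pics/m3.png

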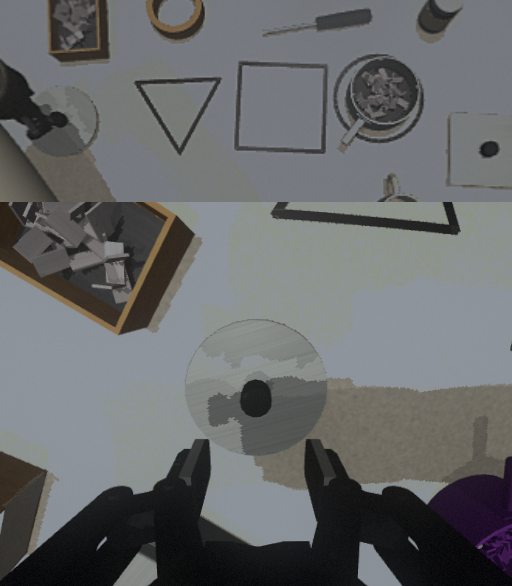

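The pan stands inside the round outline (composite pixel 383,97), clear of the tape all round. In the wrist view the lid's knob is at (256,397 in the composite), between the fingers. Now the grasp.

```bash
cat > s4.py <<'E'
from meas import *
e=sense(); R=np.array(e["tcp_rot"]); L=np.array([511.9,384.7])
servo_line([*L,60],max_speed=120); hit=servo_line([*L,22],max_speed=50,contact_N=8)
s=sense(); print(hit,s["ee_pos"]); grip(0,60)
s=sense(); print(s["time_s"],s["ee_pos"],s["width"],s["grasp_force"],s["ft_force"])
servo_line([*L,160],max_speed=150)
s=sense(); print(s["ee_pos"],s["width"],s["ft_force"])
P=np.array([564.4,-186.2]); goto([*P,190],R)
s=sense(); print(s["time_s"],s["ee_pos"],s["width"])
for n in ["top","scene","wrist"]:
    im,d=read_camera(n); c=cam(n); cv2.imwrite(f"pics/{n}4.png",im)
    print(n,[(r["score"],toW(n,r["at"],c)) for t in("lid","lid_seat") for r in mark_of(n,t)[:2]])
    for t in trace(n,"lid")[:2]:
        Q=cloud(n,d,t["pixels"],c); 
        if len(Q)<50: continue
        Q=Q[np.abs(Q[:,2]-np.median(Q[:,2]))<6]; H=cv2.convexHull(Q[:,:2].astype(np.float32))[:,0]
        v,*_=np.linalg.lstsq(np.c_[Q[:,:2]-P,np.ones(len(Q))],Q[:,2],rcond=None)
        print(t["score"],np.median(Q,0),cv2.minEnclosingCircle(H),"tilt",np.degrees(v[:2]),v[2])
E
python3 s4.py
```

```text
False [512.1 384.8  22.4]
15.7833 [512.2 385.   22.7] 23.932524224323714 59.0945702791214 [-0.6  0.2  5. ]
[511.6 384.4 158.7] 24.270966041782017 [ 0.2  0.7 -1.8]
18.9167 [ 564.7 -185.4  189.9] 24.1133773068203
top [(0.71, array([ 566.5, -187.8,  165.3])), (0.27, array([ 565.2, -190.3,  180.3])), (0.84, array([ 567.1, -188.9,  181. ]))]
0.67 [ 567.8 -146.   185.6] ((565.929931640625, -149.2581329345703), 48.886436462402344) tilt [-0.2 -0.2] 185.6695299556587
0.37 [ 703.  -121.6   22.7] ((698.1754150390625, -76.87487030029297), 94.19746398925781) tilt [8.4 0.4] 1.6299199367604644
scene [(0.7, array([ 564.4, -188.8,  168.3])), (0.78, array([ 563.8, -182.8,  178.9]))]
0.66 [ 575.6 -173.7  186.6] ((565.4588012695312, -185.34983825683594), 65.04314422607422) tilt [-0.  -0.1] 186.68405819520052
wrist [(0.63, array([ 562.4, -181.4,  170.7])), (0.88, array([ 560.6, -187.7,  185.7]))]
0.96 [ 581.5 -204.7  187. ] ((564.442626953125, -184.66017150878906), 64.13764953613281) tilt [-0.1  0. ] 187.0619107658606
```

```bash
cat > s5.py <<'E'
from meas import *
P=np.array([564.4,-186.0]); servo_line([*P,105],max_speed=120); dwell(.2)
hit=servo_line([*P,80],max_speed=25,contact_N=5)
s=sense(); print(hit,s["time_s"],s["ee_pos"],s["ft_force"],s["ft_torque"],s["width"])
im,d=read_camera("scene"); cv2.imwrite("pics/scene5.png",im[150:260,120:330])
E
python3 s5.py
```

```text
True 21.3 [ 564.3 -186.2   86.1] [ 1.3 -1.4  3.8] [-0.3 -0.1  0.1] 24.42561292054172
```

```bash
cat > s6.py <<'E'
from meas import *
P=np.array(sense()["ee_pos"][:2]); grip(50); servo_line([*P,135],max_speed=150); grip(0,40); dwell(.2)
im,d=read_camera("wrist"); c=cam("wrist"); print([(r["score"],toW("wrist",r["at"],c)) for r in mark_of("wrist","lid_knob")[:1]])
a=servo_line([*P,106],max_speed=30,contact_N=6); s=sense(); print(a,s["ee_pos"],s["ft_force"])
z=s["ee_pos"][2]
b=servo_line([*P,101],max_speed=15,contact_N=27); s=sense(); print(b,s["time_s"],s["ee_pos"],s["ft_force"])
E
python3 s6.py
```

```text
[(0.8, array([ 564.4, -184.8,  107.9]))]
False [ 564.3 -186.2  105.9] [-1.1 -0.3  0.8]
True 24.475 [ 564.6 -186.4  104.1] [-0.5 -0.6  5.8]
```

```bash
cat > s7.py <<'E'
from meas import *
s=sense(); e=s["ee_pos"]; print(s["ft_force"]); servo_line([e[0],e[1],170],max_speed=200)
P=e[:2]
for n in ["wrist","scene"]:
    im,d=read_camera(n); c=cam(n); cv2.imwrite(f"pics/{n}7.png",im)
    for t in trace(n,"lid"):
        Q=cloud(n,d,t["pixels"],c)
        if len(Q)<50 or np.hypot(*(np.median(Q[:,:2],0)-P))>50: continue
        k=Q[np.hypot(*(Q[:,:2]-P).T)<9]
        f=Q[(np.hypot(*(Q[:,:2]-P).T)>22)]; f=f[np.abs(f[:,2]-np.median(f[:,2]))<6]
        v,*_=np.linalg.lstsq(np.c_[f[:,:2]-P,np.ones(len(f))],f[:,2],rcond=None)
        print(n,t["score"],"knob z",np.median(k,0),"flange z",np.median(f[:,2]),"tilt",np.degrees(v[:2]),cv2.minEnclosingCircle(f[:,:2].astype(np.float32)))
        break
a=cv2.imread("pics/wrist7.png"); b=cv2.resize(cv2.imread("pics/scene7.png")[160:240,130:290],None,fx=3.2,fy=3.2)
cv2.imwrite("pics/m7.png",np.vstack([b[:200],a]))
print(sense()["time_s"])
E
python3 s7.py
```

```text
[-0.5 -0.6  5.8]
wrist 0.59 knob z [ 564.7 -186.4  103.8] flange z 75.84273225632023 tilt [-0.1  0.1] ((564.40087890625, -185.0464324951172), 64.04998016357422)
scene 0.7 knob z [ 565.6 -186.8  104.4] flange z 76.60996788306363 tilt [-0.1 -0. ] ((565.1522827148438, -187.33804321289062), 66.32232666015625)
25.1583
```

View pics/m7.png

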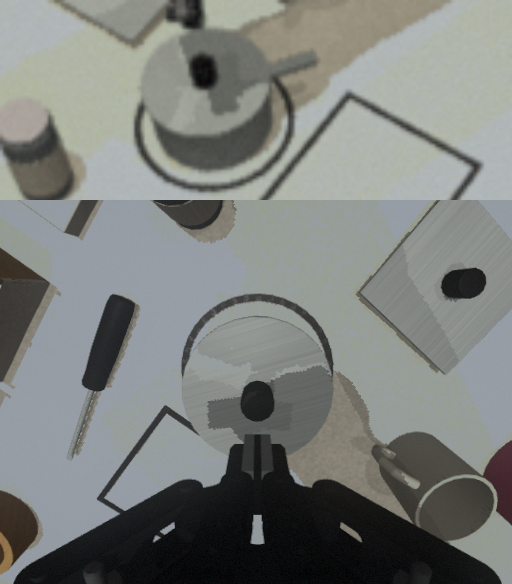

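The composite shows the lid flat on the pan (wrist view 257,390; scene view 205,85) with the round outline visible around it. The flange top is at 76 mm and the knob top at 104 mm, with 0.1° tilt, so the lid is fully seated. Handing in.

```bash
python3 -c "
from station import *
print(job_done(), sense()['time_s'])"
```

```text
the job is handed in; nothing more can be done
the job is handed in; nothing more can be done
```

The pan stands inside the round outline with the round lid snapped in and level (flange top at 76 mm, tilt about 0.1°), nothing else was touched, and I handed the job in at about 25 s; no verdict was shown.

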